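# Click the cup head onto the bench mixer's square drive

## Task

Fit the cup head (square aluminium sleeve with a blue band, black rubber cup on top) onto the upright square drive of the bench mixer: turn it until the square finds its way in, then press it straight down until the spring ball clicks and the sleeve sits fully home on the flange. Then give it a gentle upward tug, about 3 N beyond its weight, to prove that the ball holds it, and leave it there, still fully home. Never press down on the drive with more than about 30 N, and leave the other things on the bench where they are.

Things in the scene. Friction and masses are not known exactly. Their poses are not given: they have to be found in the camera images.
- cup_head: The head to fit, about 160 g, loose, standing upright on its open mouth. A square aluminium sleeve, 40 x 40 mm outside and 44 mm high, with a blue band; on it a black rubber cup 38 mm across, 22 mm high (66 mm in all). Origin: centre of the mouth (underside); z up along the bore; x and y square to the four flats; grip it on either pair of flats.
- groove (a point): A point in the cup head, on the axis of its bore, 15 mm up from the mouth. The bore is 17.5 mm square and 31 mm deep, square to the outer flats. A groove runs round all four walls, 10 to 20 mm up from the mouth; the ball snaps into it, so the head fits at any quarter turn.
- mixer: The bench mixer, fixed: a white housing 150 x 120 mm on a rubber foot, 85 mm high to the underside of its drive's flange. Origin: centre of its underside; x along the 150 mm side, its blue control panel at -x; z up. The drive stands on its z axis.
- flange (a point): Centre of the top face of the drive's steel flange, a disc 48 mm across and 4 mm thick, on which the sleeve's mouth comes to rest (home). It rides with the sprung mount. Its x and y are the mixer's and do NOT show how the drive is turned.
- drive_top (a point): Centre of the square drive's top, 28 mm above the flange. The drive is 16 mm square, its top 5 mm tapering to 14.5 mm. It has stopped askew to the mixer at an angle about z that no reading gives: see or feel it. It turns stiffly (0.04 N m). The sleeve stays up, 23 to 28 mm above home, until the squares agree within about 10 degrees; then it slips over the taper, which turns the last few degrees.
- ball_level (a point): Point on the drive's axis, 15 mm above the flange, at the height of the brass spring ball that stands 3 mm out of one side of the drive. The mouth meets the ball 20 mm above home; from there the push takes some 10 N, until about 5 mm above home the ball snaps into the groove and draws the sleeve down. Home, a pull of up to 5 N beyond the head's weight does not free it.
- drive_mount (a joint): Height of the drive on its rubber mount, m: 0 with nothing on it, negative pressed down, positive pulled up; springy, 4 N per mm, limits 9 mm either way. The head's weight alone lowers it by 0.4 mm.
- plate_head: Bystander: a round head with a yellow band and a flat black rubber disc 50 mm across, 44 mm high; origin at the centre of its underside.
- jar: Bystander: clear jar with a red lid, 44 mm across, 70 mm high; origin at the centre of its underside.
- pipette: Bystander: white and blue pipette lying on the bench, 260 mm long, 22 mm thick; origin under its middle, x towards its tip.
- red_cap: Bystander: red ring-shaped cap, 36 mm across, 13 mm high; origin at the centre of its underside.
- foil_pack: Bystander: flat blue foil packet, 70 x 50 x 7 mm; origin at the centre of its underside.
- tube_rack: Bystander, fixed: blue tube rack 80 x 200 x 50 mm with three red-capped tubes standing 96 mm high; origin at the centre of its underside.
Mind the look-alikes: they are no part of the job. Leave any pink look-alike of the mixer alone. What is shaped like the cup_head but green is not meant.

How it is judged (in metres and radians):
On the way, in this order (a step that is already met when the one before it is completed fails the run):
1. the cup head is pressed home on the flange, ball clicked in (z of cup_head in the frame of flange below 0.0025 m and horizontal distance between cup_head and flange below 0.003 m and angle between cup_head's own z axis and vertical below 0.06 rad and value of joint drive_mount below 0.0002 m), for 0.1 s.
2. the head, still home, is tugged upward so that the drive rises on its mount (value of joint drive_mount above 0.0003 m and z of cup_head in the frame of flange below 0.004 m and horizontal distance between cup_head and flange below 0.004 m), for 0.1 s.
At the end, for the whole second after the job is handed in: The cup head stands on the drive, its mouth within 2.5 mm of the flange in height and 3 mm of its centre, upright within 0.06 rad and at rest, let go (z of cup_head in the frame of flange between -0.003 and 0.0025 m and horizontal distance between cup_head and flange below 0.003 m and angle between cup_head's own z axis and vertical below 0.06 rad and linear speed of cup_head below 0.02 m/s); the robot touches nothing.
It fails at once if the drive is pressed down with more than 32 N (its sprung mount sinks 8 mm), or the robot itself presses on the mixer with more than 32 N (value of joint drive_mount below -0.008 m or contact force between any of the arm, the fingers and mixer above 32 N).
It fails at once if a bystander is moved by more than 20 mm (distance of any of plate_head, jar, pipette, red_cap, foil_pack from where it was at the start of the episode above 0.02 m).
It also fails if it takes over 70 s, if anything falls off the work surface, if the arm or the gripper's body presses on something with over 40 N, if the wrist force passes 120 N, or if a joint passes its speed limit or range.

## Robot

A 6-joint arm with a two-finger parallel gripper is mounted at the origin on the work surface. World frame = base frame: x ahead of the robot, y to its left, z up, the work surface at z = 0. Lengths are in mm, angles in rad, forces in N, time in s.
With the tool pointing down it reaches from about 300 to 850 mm from the base axis. Payload 4.2 kg.
Tool frame: the origin (TCP) lies at the very end of the fingers, on their centre line; the grasp point (between the pads) lies 19 mm behind it; z points along the fingers, y is the line along which they close (so a half turn about z gives the same grasp; the last joint's range is limited). The gripper opens to 91 mm and grips with 3 to 60 N. Pads are 32 mm wide; open, the fingers measure 118 mm over their backs; the gripper's body (76 mm by 178 mm) begins 60 mm behind the grasp point.
Start: joints at [-1.316, 0.32, 1.565, -0, 1.257, -0.02], TCP at [156.032, -553.443, 190.776] pointing down, gripper open.
Joint ranges: [-3.11, 3.11], [-0.84, 2.01], [0.21, 2.61], [-1.34, 4.49], [0.05, 2.63], [-2.56, 2.56]. Speed limits (rad/s): [2.57, 2.57, 3.14, 3.14, 3.14, 3.14].

## Interface

Orientations are given as a unit quaternion [w, x, y, z].
In Python, from plant import bot gives the robot as it stands.
- The arm moves only by the tool servo_tool, never from a script. Its argument "series" is a list of rows, each a list of 5 numbers: the shift along the tool's x, y, z in mm, then the turn about the tool's z in units of 6 degrees (1.0 is 6 degrees), then the finger opening in mm, from 0 to 91.2. In form: [[tx, ty, tz, spin, gripper], ...]. A call has 1 to 10 rows; each row is the pose to reach, as a shift and turn from the pose commanded when the call began, along the tool's axes at that moment; what a row does not reach only later rows make up. A row lasts 1/12 s, in which the tool goes at most 41.7 mm and 7.16 degrees, less where a joint would pass 70% of its speed; a pose out of reach is approached as far as the arm can. A call with a gripper value outside its range is refused whole. The fingers move at their own pace and stop on an object; "grip_force" is the grip in N (left out, the last holds). Time passes only in rows, so rows that repeat a pose let the fingers close. It gives the time, the measured TCP pose, the force, the opening and the grip force at its end, in the units of the state.
- bot.observe(): the state, without advancing time (a new reading comes with each control period).
- bot.read_camera(name): name is "scene" or "top"; returns the picture (480x640x3 uint8, red, green, blue); there is no depth.
- bot.calibration(name): a dict with "fx", "fy", "cx", "cy" (pixels), "xyz" and "rotation" of the camera in the world. Camera axes: x right, y down, z forward; pixel columns grow to the right and rows downward; lengths in mm; the calibration is good to about 2 mm. A picture is of the moment at which its call begins. calibration takes no time and is no camera call.
- bot.sign_off(): hands the job in; it is judged then, once.
The state is a dict: "time_s": time; "joints": joint angles; "qvel": joint speeds; "joint_efforts": joint torques, N m; "eef_pos": TCP position; "orientation": TCP orientation; "wrist_force": force on the tool from outside, world axes, zero at the start; "ft_torque": the same for the moment, N m; "width": finger opening in mm; "gripper_force": force on a finger pad.
Only numpy, scipy, OpenCV 4.12 (cv2) and the standard library are available. Lean on these libraries where they do the work, as an engineer would, in place of code of your own. Each camera call takes 0.05 s, during which the arm holds its last target. There are 200 camera calls.

## Working session

There is one attempt and no reset: what is moved stays moved. The work goes in short steps, Python scripts to look and compute and a tool call to move; the robot and the scene stay as the last step left them, time stands still between calls to the robot, and variables do not carry over. Pictures are saved under pics/ and viewed, at most 10 in all, crops included, and the job is handed in when it is done.

Besides the shell and the picture viewer there is one more tool, called after ">>>" as name([rows], argument=value, ...), one row to a line, values as JSON. servo_tool: Moves the arm, as the interface text tells. Its arguments: {"type":"object","properties":{"series":{"type":"array","items":{"type":"array","items":{"type":"number"}}},"grip_force":{"type":"number"}},"required":["series"]}

```bash
mkdir -p pics; ls; python3 - <<'E'
from plant import bot
import cv2
for n in("scene","top"):
    im=bot.read_camera(n); cv2.imwrite(f"pics/{n}0.png",im[:,:,::-1]); print(n,bot.calibration(n))
print(bot.observe())
E
```

```text
pics
scene {'fx': 594.9225823947014, 'fy': 594.9225823947014, 'cx': 315.6362688657503, 'cy': 242.93437682003713, 'xyz': array([ 985.57693541,  513.91152721, 1066.45048489]), 'rotation': array([-0.10440127,  0.32669349,  0.88665681, -0.3101797 ])}
top {'fx': 532.9142624305831, 'fy': 532.9142624305831, 'cx': 318.9106981860813, 'cy': 238.08183082622196, 'xyz': array([ 294.14675137,  -62.1771943 , 1427.16642294]), 'rotation': array([ 0.05993649, -0.69736209,  0.71158983, -0.06110365])}
{'time_s': 0.1, 'joints': array([-1.31600633e+00,  3.20237499e-01,  1.56552543e+00, -4.76208281e-05,
        1.25739859e+00, -2.00197620e-02]), 'qvel': array([-3.92169212e-04, -1.56091326e-03, -2.74230067e-03, -4.95196906e-04,
       -3.09318900e-05,  5.51880533e-04]), 'joint_efforts': array([ 1.63781657e-03, -4.13332129e+01, -2.32508218e+01,  7.27778021e-02,
        4.21504292e-02, -7.93637241e-05]), 'eef_pos': array([ 155.88874476, -552.97220183,  190.01117719]), 'orientation': array([-7.76384734e-04,  9.90573479e-01,  1.36980167e-01, -1.14358728e-04]), 'wrist_force': array([ 0.95073968,  0.1774033 , -0.23539535]), 'ft_torque': array([-0.01516654, -0.05142695, -0.02847955]), 'gripper_force': 0.0, 'width': 91.03281600451756}
```

View pics/scene0.png

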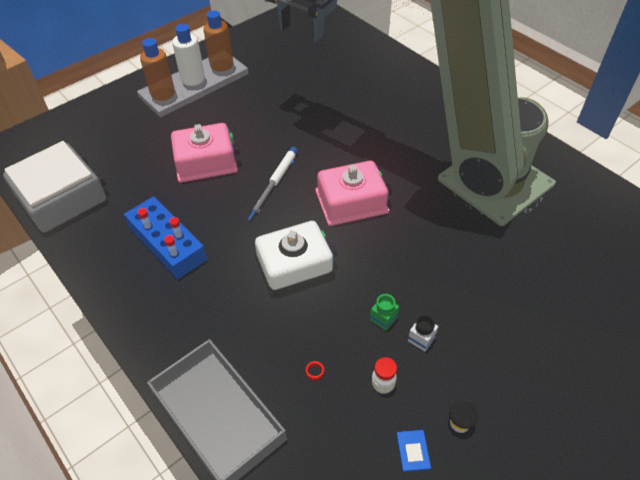

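View pics/top0.png

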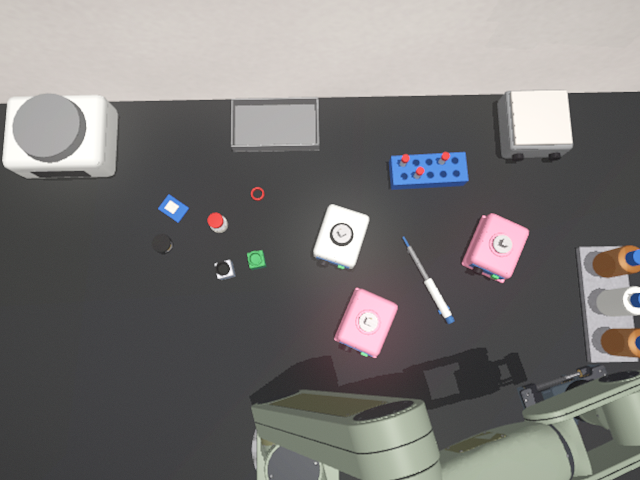

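The scene view shows the white mixer at (293,255). The two cup-shaped heads are a black-topped one at (424,333) and a green one at (385,311), and the pink mixers are at (203,150) and (352,190). The top view shows the white mixer at (342,236), the black-topped head at (224,269) and the green one at (256,260). The black-cup head fits the description and the green one is excluded. The round black-topped item at scene (462,415) is the plate head. I'll confirm with one enlarged crop.

```bash
python3 - <<'E'
import cv2,numpy as np
s=cv2.imread("pics/scene0.png");t=cv2.imread("pics/top0.png")
c=lambda im,u,v,r:cv2.resize(im[v-r:v+r,u-r:u+r],(300,300),interpolation=cv2.INTER_CUBIC)
m=np.vstack([np.hstack([c(s,424,333,25),c(s,293,247,25)]),np.hstack([c(t,224,269,20),c(t,342,234,20)])])
cv2.imwrite("pics/crop0.png",m)
E
```

```text
(no output)
```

View pics/crop0.png

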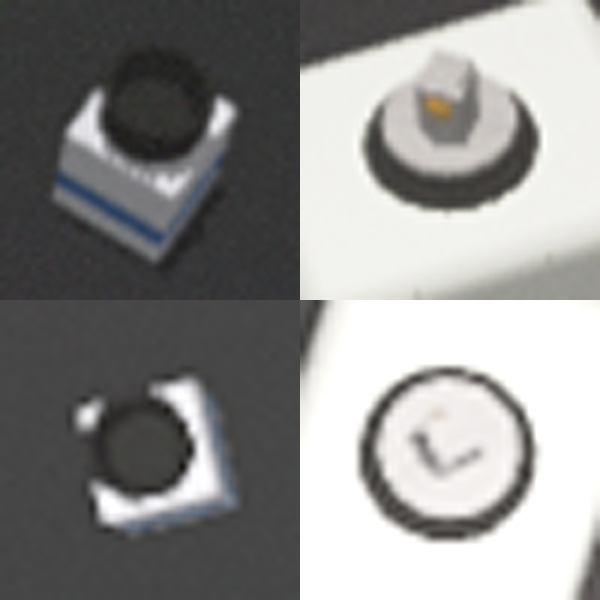

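The crop confirms the target: a square aluminium sleeve with a blue band and a black cup. The drive's turn is visible from above as a dark L whose corner is at crop (440,473), with arms going to (480,453) and (415,432). Next I'll measure from both views.

```bash
cat > h.py <<'E'
import numpy as np,cv2
from scipy.spatial.transform import Rotation as R
from plant import bot
def ray(n,p):
    c=bot.calibration(n);q=c["rotation"];p=np.atleast_2d(p).astype(float)
    d=np.c_[(p[:,0]-c["cx"])/c["fx"],(p[:,1]-c["cy"])/c["fy"],np.ones(len(p))]
    return np.array(c["xyz"]),R.from_quat(q,scalar_first=True).apply(d)
def plane(n,p,z):
    o,d=ray(n,p);return o+d*((z-o[2])/d[:,2])[:,None]
def tri(ps,pt):
    a,d=ray("scene",ps);b,e=ray("top",pt);d=d[0];e=e[0]
    s=np.linalg.lstsq(np.c_[d,-e],b-a,rcond=None)[0]
    return (a+s[0]*d+b+s[1]*e)/2,np.linalg.norm(a+s[0]*d-b-s[1]*e)
def blob(im,u,v,r,f):
    m=np.zeros(im.shape[:2],np.uint8);w=im[v-r:v+r,u-r:u+r].astype(int);m[v-r:v+r,u-r:u+r]=f(w)
    return m
E
python3 - <<'E'
from h import *
s=cv2.imread("pics/scene0.png");t=cv2.imread("pics/top0.png")
# flange disc: contour enclosed by dark ring
for_n={}
for n,im,u,v in(("scene",s,293,245),("top",t,342,234)):
    m=blob(im,u,v,17,lambda w:w.max(2)<120)
    cs,h=cv2.findContours(m,cv2.RETR_CCOMP,cv2.CHAIN_APPROX_NONE)
    for c,hh in zip(cs,h[0]):
        if len(c)>25: print(n,"hole" if hh[3]>=0 else "outer",cv2.fitEllipse(c)); for_n[n,hh[3]>=0]=cv2.fitEllipse(c)[0]
for k in(True,False):
    if ("scene",k) in for_n and ("top",k) in for_n: print(k,tri(for_n["scene",k],for_n["top",k]))
for n,im,u,v,r in(("scene",s,424,333,22),("top",t,224,269,14)):
    for th in(150,180,200):
        m=blob(im,u,v,r,lambda w:w.min(2)>th)
        p=np.argwhere(m)[:,::-1].astype(np.float32)
        if len(p)>5:
            h=cv2.convexHull(p);print(n,th,len(p),cv2.minAreaRect(p),cv2.approxPolyN(h,4)[0].tolist() if len(h)>4 else h.tolist())
            if n=="top": print(plane(n,cv2.boxPoints(cv2.minAreaRect(p)),44).round(1).tolist())
# drive edges
print(t[226:246,332:354].max(2))
E
```

```text
scene outer ((292.65814208984375, 244.68394470214844), (21.441320419311523, 25.900636672973633), 87.76127624511719)
top outer ((341.28277587890625, 233.785400390625), (21.00067710876465, 21.44603157043457), 83.07073211669922)
False (array([ 537.09569803, -123.54489917,   75.08040692]), np.float64(3.17088346456307))
scene 150 81 ((423.6632080078125, 328.22021484375), (22.098342895507812, 17.995389938354492), 30.256441116333008) [[427.63311767578125, 340.9526672363281], [409.3043518066406, 330.2608642578125], [414.03448486328125, 323.9540100097656], [438.7096862792969, 325.1290283203125]]
scene 180 52 ((423.7352600097656, 327.941162109375), (21.09432601928711, 17.664352416992188), 30.963754653930664) [[427.3239440917969, 340.3943786621094], [410.0, 330.0], [414.0, 324.0], [438.0352478027344, 325.0924987792969]]
scene 200 36 ((423.3340148925781, 332.1515808105469), (24.928804397583008, 13.440668106079102), 2.602562189102173) [[427.39239501953125, 339.83544921875], [410.4827575683594, 329.6896667480469], [414.0, 325.0], [437.4079895019531, 326.0639953613281]]
top 150 105 ((223.4705963134
[... 2212 characters left out ...]
5 244 244 243 244 245 248 222
  147  81 132 255]
 [ 85  78 170 232 245 243 242 243 244 245 244 243 244 244 246 251 236 173
   84  77 195 255]
 [ 93  88  87 185 226 243 247 245 245 244 244 244 245 248 246 236 183  95
   83 132 239 255]
 [156  83  83  80 141 214 239 244 247 249 249 250 247 237 217 161  89  84
   97 223 255 255]
 [221 115  83  87  82 113 182 212 223 226 226 226 216 177 116  85  85  99
  211 255 255 255]
 [255 222 152  84  87  87  81  82  94 111 104  86  85  87  88  84 135 217
  255 255 255 255]
 [255 255 248 199 118  81  86  87  90  90  89  89  88  84  81 128 227 255
  255 255 255 255]
 [255 255 255 255 239 215 159  92  80  82  81  78 134 154 212 243 255 255
  255 255 255 255]]
```

```bash
cat >> h.py <<'E'
K=8
def up(im,u,v,r): return cv2.resize(im[v-r:v+r,u-r:u+r],None,fx=K,fy=K,interpolation=cv2.INTER_CUBIC)
def back(p,u,v,r): return (np.asarray(p,float)+.5)/K-.5+[u-r,v-r]
E
python3 - <<'E'
from h import *
s=cv2.imread("pics/scene0.png");t=cv2.imread("pics/top0.png")
e={}
for n,im,u,v in(("scene",s,293,245),("top",t,342,234)):
    w=up(im,u,v,17).max(2);m=((w>150)*255).astype(np.uint8)
    cs,_=cv2.findContours(m,cv2.RETR_LIST,cv2.CHAIN_APPROX_NONE)
    for c in cs:
        a=cv2.contourArea(c)/64
        x,y,ww,hh=cv2.boundingRect(c)
        if a>120 and x>1 and y>1:
            E=cv2.fitEllipse(cv2.convexHull(c));p=back(E[0],u,v,17);print(n,a,p,np.array(E[1])/8,E[2],plane(n,p,89)); e.setdefault(n,p)
print("flange tri",tri(e["scene"],e["top"]))
# drive yaw: dark strips in top
u,v=342,234
w=up(t,u,v,6).max(2)
y,x=np.nonzero(w<195);p=back(np.c_[x,y],u,v,6)
box=cv2.minAreaRect(p.astype(np.float32));print("L box",box)
for b in (cv2.boxPoints(box),):
    P=plane("top",b,110);d=P-np.roll(P,-1,0);print("edge yaw deg",np.degrees(np.arctan2(d[:,1],d[:,0])),np.hypot(d[:,0],d[:,1]))
C={}
for n,im,u,v,r in(("scene",s,424,333,22),("top",t,224,269,14)):
    w=up(im,u,v,r).min(2);m=w>(150 if n=="scene" else 170)
    y,x=np.nonzero(m);p=back(np.c_[x,y],u,v,r).astype(np.float32)
    q=cv2.approxPolyN(cv2.convexHull(p),4)[0];C[n]=q;print(n,q.round(1).tolist(),plane(n,q,44).round(1).tolist())
np.savez("c.npz",**C)
b=cv2.boxPoints(cv2.minAreaRect(p));P=plane("top",b,44);d=P-np.roll(P,-1,0)
print("head c44",P.mean(0),np.degrees(np.arctan2(d[:,1],d[:,0])),np.hypot(d[:,0],d[:,1]))
for i in range(4):
  for j in range(4):
    T,g=tri(C["scene"][i],C["top"][j])
    if g<8: print(i,j,T.round(1),g.round(1))
E
```

```text
scene 225.34375 [292.6893959 245.4815464] [22.56098175 29.30325699] 86.7879638671875 [[ 543.71849428 -111.62214094   89.        ]]
top 282.3046875 [341.43488312 233.25913811] [18.99276543 19.38865662] 111.68675994873047 [[ 537.05664088 -124.47963538   89.        ]]
top 420.0390625 [341.17769432 234.07870865] [23.17858505 23.45630646] 94.8403091430664 [[ 534.94492954 -123.7652738    89.        ]]
flange tri (array([ 538.18108357, -123.46140807,   73.55983282]), np.float64(4.7710245462552345))
L box ((340.45416259765625, 234.41281127929688), (9.568629264831543, 4.800699710845947), 18.13808250427246)
edge yaw deg [ 160.69985239   70.37856375  -19.46669674 -109.59307552] [12.26236204 24.03619112 12.25033396 24.00051728]
scene [[427.6000061035156, 341.29998779296875], [409.1000061035156, 330.20001220703125], [414.20001220703125, 323.20001220703125], [439.29998779296875, 324.3999938964844]] [[473.1, 212.9, 44.0], [482.6, 172.6, 44.0], [463.7, 168.0, 44.0], [428.4, 202.0, 44.0]]
top [[217.3000030517578, 278.79998779296875], [213.89999389648438, 263.20001220703125], [229.60000610351562, 258.8999938964844], [233.1999969482422, 274.70001220703125]] [[431.4, 199.4, 44.0], [472.5, 208.9, 44.0], [482.9, 167.9, 44.0], [441.4, 158.0, 44.0]]
head c44 [457.13472878 183.67074707  44.        ] [ 102.13906177   13.39656081  -77.93030985 -166.3133546 ] [42.77074132 43.13099151 42.5537165  43.08479711]
0 1 [472.2 210.7  40.3] 2.8
1 2 [482.2 170.   40.6] 3.9
2 3 [446.5 160.3  14.2] 6.2
3 0 [430.2 200.8  45. ] 3.9
```

```bash
python3 - <<'E'
from h import *
print("collar",tri([292.69,245.48],[341.18,234.08]))
print("collar z85",plane("scene",[292.69,245.48],85),plane("top",[341.18,234.08],85),"flange top z89",plane("top",[341.43,233.26],89))
print("drive top scene",plane("scene",[292.8,234.3],117))
P=plane("top",np.array([[8.3,10.2],[13,7.7],[5.5,5.8]])+[332,226],100)
for q in P[1:]-P[0]: print("yaw",np.degrees(np.arctan2(q[1],q[0])),np.hypot(*q[:2]))
S=plane("scene",np.array([[435,50],[475,68],[465,95],[420,85]])/6+[268-50,222],117)
d=np.roll(S,-1,0)-S;print(S.round(1),np.degrees(np.arctan2(d[:,1],d[:,0])))
for n,p in(("top",[256,260]),("top",[218,222])):print(plane(n,p,55))
o=bot.observe();M=R.from_quat(o["orientation"],scalar_first=True).as_matrix();print(M.round(3))
s=cv2.imread("pics/scene0.png")
cv2.imwrite("pics/drive.png",cv2.resize(s[222:262,268:318],(800,640))[:600])
E
```

```text
collar (array([ 536.97439986, -123.52310499,   72.20476834]), np.float64(2.8086854096471083))
collar z85 [[ 541.90675732 -114.18437554   85.        ]] [[ 535.66123847 -123.95517872   85.        ]] flange top z89 [[ 537.05465737 -124.46711322   89.        ]]
drive top scene [[ 537.94697799 -116.31129886  117.        ]]
yaw -62.869702408873586 13.558873079079687
yaw 30.634046513701534 13.31340527425102
[[ 534.9 -127.7  117. ]
 [ 529.5 -112.4  117. ]
 [ 539.6 -105.4  117. ]
 [ 548.5 -118.9  117. ]] [ 109.46727208   34.81490349  -56.63502317 -147.15947215]
[[477.20525075  97.49923661  55.        ]]
[[579.83164306 197.29561778  55.        ]]
[[ 0.962  0.271 -0.   ]
 [ 0.271 -0.962  0.002]
 [-0.    -0.002 -1.   ]]
```

View pics/drive.png

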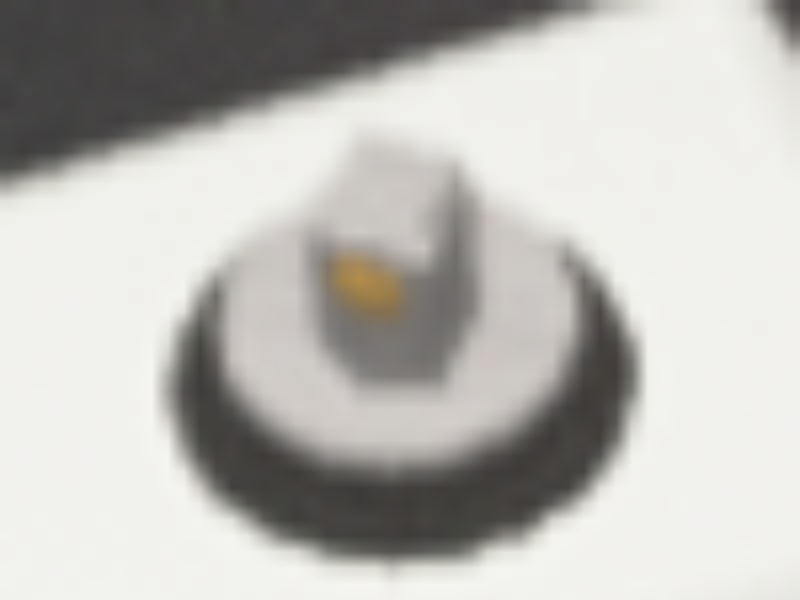

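```bash
python3 - <<'E'
from h import *
print("flange",plane("scene",[292.5,241.9],89),tri([292.5,241.9],[341.43,233.26]))
print("drive top",plane("scene",[291.8,234.],117))
o=bot.observe();T=np.array([456.7,185.5,150]);M=R.from_quat(o["orientation"],scalar_first=True).as_matrix()
print("shift",M.T@(T-o["eef_pos"]), "tool x yaw",np.degrees(np.arctan2(M[1,0],M[0,0])),"y yaw",np.degrees(np.arctan2(M[1,1],M[0,1])))
E
```

```text
flange [[ 538.0591685  -119.31101835   89.        ]] (array([ 536.83521273, -123.58361081,   84.32434007]), np.float64(3.030169760775707))
drive top [[ 539.00572076 -118.28017267  117.        ]]
shift [ 489.92834123 -629.06231597   40.9917253 ] tool x yaw 15.746283451394655 y yaw -74.25371779520125
```

The drive's square is turned about 29° (mod 90) and the head about 13°. The two views differ by a constant offset of about 4.5 mm in y, so I use midpoints: head (457,185.5), flange (537.5,-122). Moving towards the head.

>>> servo_tool([
  [421,-300,20,0.5,60],
  [421,-300,20,0.5,60],
  [421,-300,20,0.5,60],
  [421,-300,20,0.5,60],
  [421,-300,20,0.5,60],
  [421,-300,20,0.5,60],
  [421,-300,20,0.5,60],
  [421,-300,20,0.5,60],
  [421,-300,20,0.5,60],
  [421,-300,20,0.5,60],
], grip_force=30)

```text
time_s: 0.93
eef_pos: [417.5, -226.9, 174.4]
orientation: [-0.0, 0.994, 0.111, -0.0]
wrist_force: [1.5, -1.3, 0.8]
width: 59.7
gripper_force: 0.0
```

```bash
cat > st.py <<'E'
from h import *
import sys
o=bot.observe();M=R.from_quat(o["orientation"],scalar_first=True).as_matrix()
print("t",o["time_s"],"p",o["eef_pos"].round(1),"yaw_y",np.degrees(np.arctan2(M[1,1],M[0,1])).round(2),"tilt",M[:2,2].round(3),"F",o["wrist_force"].round(2),"tq",o["ft_torque"].round(2),"w",round(o["width"],1),"q6",o["joints"][5].round(2))
if len(sys.argv)>1: print("shift",(M.T@(np.array(list(map(float,sys.argv[1:4])))-o["eef_pos"])).round(1))
E
python3 st.py 456.7 185.5 110
```

```text
t 0.9333 p [ 417.5 -226.9  174.4] yaw_y -77.26 tilt [-0.  0.] F [ 1.54 -1.27  0.8 ] tq [-0.01 -0.03 -0.  ] w 59.7 q6 0.83
shift [ 129.2 -393.6   64.4]
```

>>> servo_tool([
  [129,-393,64,0,60],
  [129,-393,64,0,60],
  [129,-393,64,0,60],
  [129,-393,64,0,60],
  [129,-393,64,0,60],
  [129,-393,64,0,60],
  [129,-393,64,0,60],
  [129,-393,64,0,60],
  [129,-393,64,0,60],
  [129,-393,64,0,60],
])

```text
time_s: 1.77
eef_pos: [455.2, 183.1, 110.4]
orientation: [0.0, 0.994, 0.111, -0.0]
wrist_force: [1.4, 0.3, 0.3]
width: 60.0
gripper_force: 0.0
```

```bash
python3 st.py 456.7 185.5 9
```

```text
t 1.7667 p [455.2 183.1 110.4] yaw_y -77.24 tilt [-0. -0.] F [1.38 0.28 0.33] tq [-0.03 -0.08 -0.02] w 60.0 q6 1.71
shift [  2.   -2.1 101.4]
```

>>> servo_tool([
  [0,0,35,0,60],
  [0,0,65,0,60],
  [0,0,90,0,60],
  [0,0,101,0,60],
  [0,0,101,0,60],
  [0,0,101,0,60],
])

```text
time_s: 2.27
eef_pos: [455.4, 180.9, 9.4]
orientation: [0.0, 0.994, 0.111, -0.001]
wrist_force: [0.0, 0.8, 0.1]
width: 60.1
gripper_force: 0.0
```

```bash
python3 st.py 456.7 185.5 9; python3 - <<'E'
from h import *
s=bot.read_camera("scene")[:,:,::-1];t=bot.read_camera("top")[:,:,::-1]
cv2.imwrite("pics/s1.png",s);cv2.imwrite("pics/t1.png",t)
c=lambda im,u,v,r:cv2.resize(im[v-r:v+r,u-r:u+r],(390,390),interpolation=cv2.INTER_CUBIC)
cv2.imwrite("pics/m1.png",np.hstack([c(s,424,325,40),c(t,224,269,40)]))
E
```

```text
t 2.2667 p [455.4 180.9   9.4] yaw_y -77.25 tilt [-0.002 -0.001] F [0.04 0.77 0.13] tq [-0.   -0.01 -0.04] w 60.1 q6 1.7
shift [ 2.3 -4.2  0.4]
```

View pics/m1.png

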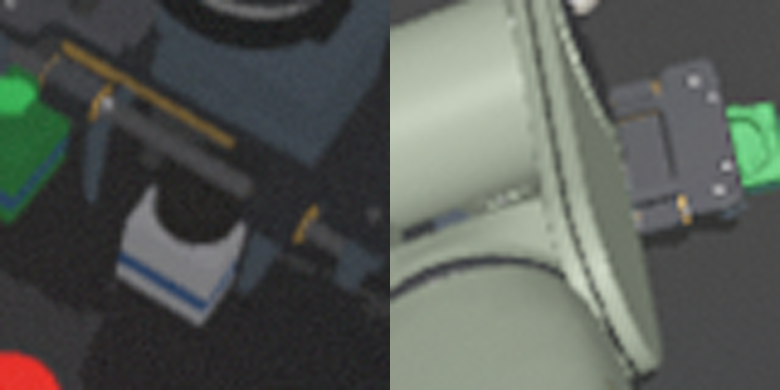

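The open fingers straddle the head (scene crop: left finger at (92,170), right at (255,265)), with the right one nearer. I'll shift a few mm towards +y and close.

>>> servo_tool([
  [1,-2,0,0,60],
  [2,-4,0,0,60],
  [2,-4,0,0,50],
  [2,-4,0,0,44],
  [2,-4,0,0,42],
  [2,-4,0,0,36],
  [2,-4,0,0,36],
  [2,-4,0,0,36],
], grip_force=20)

```text
time_s: 3.03
eef_pos: [456.9, 185.4, 10.1]
orientation: [0.0, 0.994, 0.111, 0.0]
wrist_force: [-0.2, 0.6, 2.8]
width: 39.6
gripper_force: 19.9
```

```bash
python3 st.py 456.7 185.5 9
```

```text
t 3.0333 p [456.9 185.4  10.1] yaw_y -77.26 tilt [0. 0.] F [-0.23  0.63  2.84] tq [ 0.01  0.08 -0.  ] w 39.6 q6 1.71
shift [-0.1 -0.2  1.1]
```

Gripped on the flats with a width of 39.6 mm. Lifting it and carrying it over the drive with the turn.

>>> servo_tool([
  [0,0,-20,0,36],
  [0,0,-60,0,36],
  [0,0,-100,0,36],
  [0,0,-140,0,36],
  [0,0,-150,0,36],
  [0,0,-150,0,36],
], grip_force=40)

```text
time_s: 3.53
eef_pos: [458.9, 186.1, 163.1]
orientation: [-0.001, 0.994, 0.111, 0.004]
wrist_force: [-0.8, -0.2, -1.3]
width: 39.3
gripper_force: 39.9
```

>>> servo_tool([
  [2,40,0,-0.5,36],
  [4,80,0,-1,36],
  [6,120,0,-1.5,36],
  [7,160,0,-2,36],
  [8,200,0,-2.5,36],
  [9,240,0,-2.8,36],
  [10,280,0,-2.8,36],
  [11,310,0,-2.8,36],
  [11,318,0,-2.8,36],
  [11,318,0,-2.8,36],
])

```text
time_s: 4.37
eef_pos: [536.7, -124.1, 157.1]
orientation: [-0.001, 0.967, 0.253, -0.002]
wrist_force: [0.5, 0.5, -2.8]
width: 39.5
gripper_force: 39.9
```

```bash
python3 st.py 537.5 -122 140; python3 - <<'E'
from h import *
s=bot.read_camera("scene")[:,:,::-1];t=bot.read_camera("top")[:,:,::-1]
cv2.imwrite("pics/s2.png",s);cv2.imwrite("pics/t2.png",t)
c=lambda im,u,v,r:cv2.resize(im[v-r:v+r,u-r:u+r],(390,390),interpolation=cv2.INTER_CUBIC)
cv2.imwrite("pics/m2.png",np.hstack([c(s,293,230,39),c(t,345,234,39)]))
E
python3 st.py
```

```text
t 4.3667 p [ 536.7 -124.1  157.1] yaw_y -60.65 tilt [-0.005  0.001] F [ 0.49  0.5  -2.77] tq [ 0.   -0.05 -0.01] w 39.5 q6 0.81
shift [ 1.8 -1.4 17.1]
t 4.4667 p [ 536.3 -121.4  158. ] yaw_y -60.48 tilt [-0.004  0.002] F [-0.34 -0.15 -1.61] tq [ 0.    0.   -0.02] w 39.2 q6 0.81
```

View pics/m2.png

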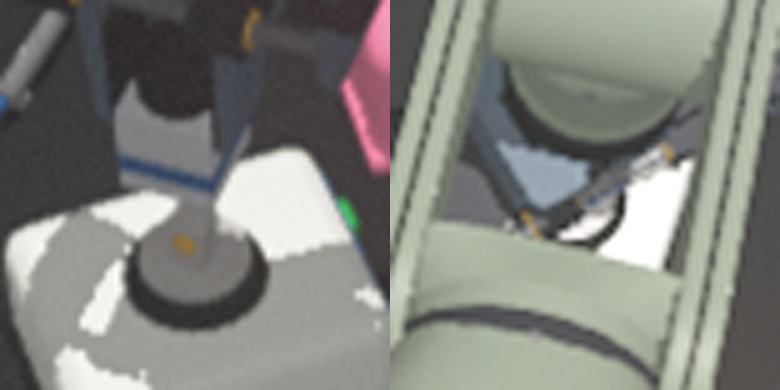

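The scene view shows the head held upright above the drive: sleeve left edge at about crop x=118, front edge near (212,190), drive at (190,225). The top view is hidden by the arm. I'll enlarge this to measure the head against the drive.

```bash
python3 - <<'E'
import cv2
s=cv2.imread("pics/s2.png")
im=cv2.resize(s[200:256,268:318],(500,560),interpolation=cv2.INTER_CUBIC)
im=cv2.convertScaleAbs(im,alpha=1.3,beta=10);cv2.imwrite("pics/m3.png",im)
E
```

```text
(no output)
```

View pics/m3.png

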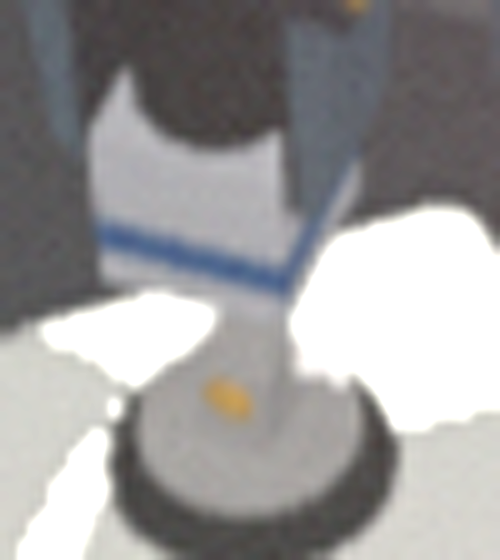

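```bash
python3 - <<'E'
from h import *
f=lambda x,y:[268+(x+.5)/10-.5,200+(y+.5)/10-.5]
for z,a,b in((147.5,(104,281),(286,314)),):
    P=plane("scene",[f(*a),f(*b)],z);print(P.round(1))
    d=P[1]-P[0];print("len",np.hypot(*d[:2]),"yaw",np.degrees(np.arctan2(d[1],d[0])))
    th=np.radians(29.5)
    for p,an in((P[0],-15.5),(P[1],74.5)):
        print("centre",p[:2]-28.28*np.array([np.cos(np.radians(an)),np.sin(np.radians(an))]))
# flange / drive in this same picture
print("flange",plane("scene",f(249,405),89))
# predicted pixel of corners given centre guess
c=bot.calibration("scene");Rw=R.from_quat(c["rotation"],scalar_first=True)
def proj(X):
    v=Rw.inv().apply(np.array(X)-c["xyz"]);return [v[0]/v[2]*c["fx"]+c["cx"],v[1]/v[2]*c["fy"]+c["cy"]]
for cx,cy in((536.5,-122.5),(537,-119)):
  for an in(-15.5,74.5,164.5):
    for z in(147.5,191.5):
      u,v=proj([cx+28.28*np.cos(np.radians(an)),cy+28.28*np.sin(np.radians(an)),z]);print(cx,an,z,round((u-268)*10+4.5),round((v-200)*10+4.5))
# where drive axis points
for z in(89,104,117):u,v=proj([538.1,-119.3,z]);print("axis",z,round((u-268)*10+4.5),round((v-200)*10+4.5))
E
```

```text
[[ 564.1 -129.1  147.5]
 [ 541.9  -98.4  147.5]]
len 37.88389243472689 yaw 125.99389254812442
centre [ 536.87619934 -121.49521081]
centre [ 534.30584114 -125.65309507]
flange [[ 535.03876118 -123.24544624   89.        ]]
536.5 -15.5 147.5 102 277
536.5 -15.5 191.5 87 133
536.5 74.5 147.5 287 329
536.5 74.5 191.5 278 185
536.5 164.5 147.5 360 185
536.5 164.5 191.5 352 40
537 -15.5 147.5 111 289
537 -15.5 191.5 96 145
537 74.5 147.5 296 340
537 74.5 191.5 287 197
537 164.5 147.5 369 196
537 164.5 191.5 361 51
axis 89 249 424
axis 104 246 379
axis 117 243 339
```

>>> servo_tool([
  [0,0,10,0,36],
  [0,0,20,0,36],
  [0,0,24,0,36],
  [0,0,24,0,36],
  [0,0,24,0,36],
  [0,0,24,0,36],
])

```text
time_s: 4.97
eef_pos: [537.9, -122.0, 136.1]
orientation: [0.0, 0.967, 0.255, 0.0]
wrist_force: [0.3, -0.5, -1.2]
width: 39.8
gripper_force: 39.9
```

```bash
python3 st.py 538 -121.2 127; python3 - <<'E'
from h import *
s=bot.read_camera("scene")[:,:,::-1]
im=cv2.resize(s[200:256,268:318],(500,560),interpolation=cv2.INTER_CUBIC)
im=cv2.convertScaleAbs(im,alpha=1.3,beta=10);cv2.imwrite("pics/m4.png",im)
E
python3 st.py
```

```text
t 4.9667 p [ 537.9 -122.   136.1] yaw_y -60.42 tilt [ 0.001 -0.   ] F [ 0.32 -0.49 -1.19] tq [-0.02 -0.03  0.03] w 39.8 q6 0.81
shift [ 0.4 -0.7  9.1]
t 5.0167 p [ 538.  -122.2  136.3] yaw_y -60.43 tilt [ 0.001 -0.   ] F [-0.41  0.5  -1.24] tq [-0.    0.01 -0.05] w 39.7 q6 0.81
```

View pics/m4.png

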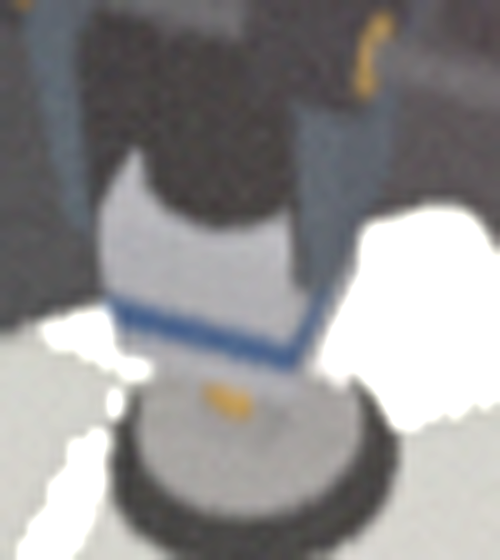

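```bash
python3 - <<'E'
from h import *
c=bot.calibration("scene");Rw=R.from_quat(c["rotation"],scalar_first=True)
def proj(X):
    v=Rw.inv().apply(np.array(X)-c["xyz"]);return np.array([v[0]/v[2]*c["fx"]+c["cx"]-268,v[1]/v[2]*c["fy"]+c["cy"]-200])*10+4.5
for C in((538.1,-119.3),(538,-122.1),(541.1,-119.3)):
  print(C)
  for an in(-15.4,74.6,164.6):
    print(an,[proj([C[0]+28.28*np.cos(np.radians(an)),C[1]+28.28*np.sin(np.radians(an)),z]).round().tolist() for z in(126,170)])
  e=np.array([proj([C[0]+24*np.cos(a),C[1]+24*np.sin(a),89]) for a in np.linspace(0,6.28,90)]);print("flange l,r,bottom",e.min(0),e.max(0))
E
```

```text
(538.1, -119.3)
-15.4 [[113.0, 358.0], [98.0, 218.0]]
74.6 [[296.0, 409.0], [287.0, 270.0]]
164.6 [[367.0, 266.0], [360.0, 125.0]]
flange l,r,bottom [134.92607546 334.81890273] [363.85444649 514.60315722]
(538, -122.1)
-15.4 [[105.0, 350.0], [90.0, 210.0]]
74.6 [[288.0, 401.0], [278.0, 261.0]]
164.6 [[359.0, 258.0], [351.0, 117.0]]
flange l,r,bottom [127.07502113 326.84895784] [355.75305437 506.23913053]
(541.1, -119.3)
-15.4 [[101.0, 365.0], [86.0, 226.0]]
74.6 [[284.0, 417.0], [275.0, 278.0]]
164.6 [[356.0, 273.0], [348.0, 132.0]]
flange l,r,bottom [123.63933782 342.01404323] [352.78760936 522.1417213 ]
```

The head's corners at (117,356), (98,218) and x≈297 match predictions for a centre right over the flange, within about 1 mm. Descending gently and feeling.

>>> servo_tool([
  [0,0,3,0,36],
  [0,0,6,0,36],
  [0,0,8,0,36],
  [0,0,9,0,36],
  [0,0,10,0,36],
  [0,0,11,0,36],
  [0,0,12,0,36],
  [0,0,12,0,36],
  [0,0,12,0,36],
])

```text
time_s: 5.77
eef_pos: [537.6, -122.4, 123.9]
orientation: [0.0, 0.967, 0.255, -0.0]
wrist_force: [-0.5, -0.0, -1.8]
width: 39.5
gripper_force: 39.9
```

```bash
python3 st.py
```

```text
t 5.7667 p [ 537.6 -122.4  123.9] yaw_y -60.45 tilt [-0. -0.] F [-0.5  -0.03 -1.78] tq [-0.07 -0.02  0.  ] w 39.5 q6 0.81
```

No contact force with the mouth about 3 mm past the drive's top, so it is entering. Continuing.

>>> servo_tool([
  [0,0,1,0,36],
  [0,0,2,0,36],
  [0,0,3,0,36],
  [0,0,4,0,36],
  [0,0,5,0,36],
  [0,0,6,0,36],
  [0,0,6,0,36],
  [0,0,6,0,36],
])

```text
time_s: 6.43
eef_pos: [537.4, -122.4, 117.6]
orientation: [-0.0, 0.967, 0.255, -0.0]
wrist_force: [-1.0, -2.2, -0.2]
width: 39.7
gripper_force: 39.9
```

```bash
python3 st.py
```

```text
t 6.4333 p [ 537.4 -122.4  117.6] yaw_y -60.45 tilt [-0.001 -0.   ] F [-1.01 -2.18 -0.24] tq [-0.32  0.26  0.06] w 39.7 q6 0.81
```

>>> servo_tool([
  [-0.5,0.5,1,0,36],
  [-0.5,0.5,2,0,36],
  [-0.5,0.5,3,0,36],
  [-0.5,0.5,4,0,36],
  [-0.5,0.5,5,0,36],
  [-0.5,0.5,5,0,36],
])

```text
time_s: 6.93
eef_pos: [538.0, -123.1, 113.8]
orientation: [0.0, 0.967, 0.255, 0.001]
wrist_force: [-1.8, 0.7, 6.4]
width: 39.3
gripper_force: 39.9
```

```bash
python3 st.py
```

```text
t 6.9333 p [ 538.  -123.1  113.8] yaw_y -60.46 tilt [ 0.001 -0.   ] F [-1.84  0.69  6.37] tq [0.08 0.42 0.03] w 39.3 q6 0.81
```

The ball is met, at about 8 N. Pressing on in steps.

>>> servo_tool([
  [0,0,1,0,36],
  [0,0,2,0,36],
  [0,0,3,0,36],
  [0,0,4,0,36],
  [0,0,5,0,36],
  [0,0,6,0,36],
  [0,0,6,0,36],
])

```text
time_s: 7.52
eef_pos: [538.0, -123.2, 107.7]
orientation: [0.0, 0.967, 0.255, 0.001]
wrist_force: [-0.3, -0.2, 6.7]
width: 39.6
gripper_force: 39.9
```

```bash
python3 st.py
```

```text
t 7.5167 p [ 538.  -123.2  107.7] yaw_y -60.46 tilt [ 0.002 -0.001] F [-0.33 -0.2   6.68] tq [-0.1   0.33 -0.03] w 39.6 q6 0.81
```

>>> servo_tool([
  [0,0,1,0,36],
  [0,0,2,0,36],
  [0,0,3,0,36],
  [0,0,4,0,36],
  [0,0,5,0,36],
  [0,0,6,0,36],
  [0,0,6,0,36],
])

```text
time_s: 8.1
eef_pos: [537.4, -122.8, 100.2]
orientation: [-0.0, 0.967, 0.255, -0.0]
wrist_force: [0.3, -0.3, -1.1]
width: 39.7
gripper_force: 39.9
```

```bash
python3 st.py
```

```text
t 8.1 p [ 537.4 -122.8  100.2] yaw_y -60.46 tilt [-0.001  0.   ] F [ 0.31 -0.25 -1.14] tq [ 0.01 -0.01 -0.04] w 39.7 q6 0.81
```

The force dropped, so the ball has clicked. Pressing a little to seat it fully.

>>> servo_tool([
  [0,0,1,0,36],
  [0,0,2,0,36],
  [0,0,3,0,36],
  [0,0,4,0,36],
  [0,0,4,0,36],
  [0,0,4,0,36],
])

```text
time_s: 8.6
eef_pos: [537.7, -122.9, 97.5]
orientation: [0.0, 0.967, 0.255, 0.0]
wrist_force: [-2.1, 1.2, 5.5]
width: 39.4
gripper_force: 39.9
```

```bash
python3 st.py
```

```text
t 8.6 p [ 537.7 -122.9   97.5] yaw_y -60.45 tilt [ 0.001 -0.   ] F [-2.1   1.23  5.48] tq [0.21 0.34 0.01] w 39.4 q6 0.81
```

>>> servo_tool([
  [0,0,1,0,36],
  [0,0,2,0,36],
  [0,0,2,0,36],
  [0,0,2,0,36],
])

```text
time_s: 8.93
eef_pos: [537.8, -123.0, 96.2]
orientation: [0.0, 0.967, 0.255, 0.001]
wrist_force: [-3.2, 1.1, 9.3]
width: 39.7
gripper_force: 39.9
```

>>> servo_tool([
  [0,0,-2,0,36],
  [0,0,-4,0,36],
  [0,0,-5,0,36],
  [0,0,-5.5,0,36],
  [0,0,-5.5,0,36],
  [0,0,-5.5,0,36],
])

```text
time_s: 9.43
eef_pos: [537.4, -123.0, 99.9]
orientation: [-0.0, 0.967, 0.255, -0.0]
wrist_force: [0.3, -0.7, -1.6]
width: 39.6
gripper_force: 39.9
```

```bash
python3 st.py
```

```text
t 9.4333 p [ 537.4 -123.    99.9] yaw_y -60.46 tilt [-0.001  0.   ] F [ 0.33 -0.67 -1.59] tq [-0.06 -0.03  0.02] w 39.6 q6 0.81
```

Fully home at about 11 N, and now unloaded. Next the gentle tug.

>>> servo_tool([
  [0,0,-0.4,0,36],
  [0,0,-0.8,0,36],
  [0,0,-0.8,0,36],
  [0,0,-0.8,0,36],
])

```text
time_s: 9.77
eef_pos: [537.6, -122.9, 101.1]
orientation: [-0.0, 0.967, 0.255, 0.0]
wrist_force: [0.5, 1.1, -2.0]
width: 39.7
gripper_force: 39.9
```

```bash
python3 st.py
```

```text
t 9.7667 p [ 537.6 -122.9  101.1] yaw_y -60.46 tilt [0. 0.] F [ 0.48  1.07 -2.04] tq [ 0.14 -0.12 -0.06] w 39.7 q6 0.81
```

>>> servo_tool([
  [0,0,-0.4,0,36],
  [0,0,-0.7,0,36],
  [0,0,-0.7,0,36],
  [0,0,-0.7,0,36],
])

```text
time_s: 10.1
eef_pos: [537.6, -122.9, 101.8]
orientation: [-0.0, 0.967, 0.255, 0.0]
wrist_force: [1.7, 0.7, -3.8]
width: 39.6
gripper_force: 39.9
```

```bash
python3 st.py
```

```text
t 10.1 p [ 537.6 -122.9  101.8] yaw_y -60.46 tilt [0. 0.] F [ 1.67  0.73 -3.83] tq [ 0.17 -0.25 -0.03] w 39.6 q6 0.81
```

>>> servo_tool([
  [0,0,-0.3,0,36],
  [0,0,-0.3,0,36],
  [0,0,-0.3,0,36],
  [0,0,-0.3,0,36],
])

```text
time_s: 10.43
eef_pos: [537.6, -122.9, 102.2]
orientation: [-0.0, 0.967, 0.255, 0.0]
wrist_force: [1.5, 2.3, -4.0]
width: 39.7
gripper_force: 39.9
```

```bash
python3 st.py
```

```text
t 10.4333 p [ 537.6 -122.9  102.2] yaw_y -60.46 tilt [0. 0.] F [ 1.52  2.27 -4.02] tq [ 0.23 -0.34 -0.04] w 39.7 q6 0.81
```

>>> servo_tool([
  [0,0,-0.3,0,36],
  [0,0,-0.3,0,36],
  [0,0,-0.3,0,36],
])

```text
time_s: 10.68
eef_pos: [537.6, -123.0, 102.5]
orientation: [-0.0, 0.967, 0.255, 0.0]
wrist_force: [3.3, 1.1, -5.0]
width: 39.4
gripper_force: 39.9
```

```bash
python3 st.py
```

```text
t 10.6833 p [ 537.6 -123.   102.5] yaw_y -60.46 tilt [0. 0.] F [ 3.32  1.05 -5.01] tq [ 0.3  -0.41 -0.  ] w 39.4 q6 0.81
```

The tug holds at about 3.4 N beyond the weight. Pressing back down to be sure it is home, then unloading and releasing.

>>> servo_tool([
  [0,0,2,0,36],
  [0,0,4,0,36],
  [0,0,6,0,36],
  [0,0,7,0,36],
  [0,0,7,0,36],
  [0,0,7,0,36],
])

```text
time_s: 11.18
eef_pos: [537.5, -123.4, 96.9]
orientation: [0.0, 0.967, 0.255, 0.0]
wrist_force: [-1.3, -0.0, 7.0]
width: 39.4
gripper_force: 39.9
```

```bash
python3 st.py
```

```text
t 11.1833 p [ 537.5 -123.4   96.9] yaw_y -60.45 tilt [ 0.001 -0.001] F [-1.34 -0.05  7.03] tq [0.11 0.48 0.05] w 39.4 q6 0.81
```

>>> servo_tool([
  [0,0,-1.5,0,36],
  [0,0,-2.5,0,36],
  [0,0,-2.5,0,38],
  [0,0,-2.5,0,46],
  [0,0,-2.5,0,60],
  [0,0,-2.5,0,60],
  [0,0,-2.5,0,60],
])

```text
time_s: 11.77
eef_pos: [537.5, -123.0, 97.8]
orientation: [-0.0, 0.967, 0.255, -0.0]
wrist_force: [-0.6, 0.1, -0.2]
width: 59.6
gripper_force: 0.0
```

>>> servo_tool([
  [0,0,-15,0,60],
  [0,0,-40,0,60],
  [0,0,-70,0,60],
  [0,0,-100,0,60],
  [-80,0,-120,0,60],
  [-120,0,-120,0,60],
  [-160,0,-120,0,60],
  [-190,0,-120,0,60],
  [-190,0,-120,0,60],
])

```text
time_s: 12.52
eef_pos: [369.0, -217.5, 218.3]
orientation: [0.0, 0.967, 0.255, -0.001]
wrist_force: [0.5, 0.7, -0.3]
width: 60.1
gripper_force: 0.0
```

```bash
python3 st.py; python3 - <<'E'
from h import *
s=bot.read_camera("scene")[:,:,::-1];t=bot.read_camera("top")[:,:,::-1]
c=lambda im,u,v,r:cv2.resize(im[v-r:v+r,u-r:u+r],(390,390),interpolation=cv2.INTER_CUBIC)
cv2.imwrite("pics/m5.png",np.hstack([c(s,293,235,39),c(t,342,234,39)]))
E
```

```text
t 12.5167 p [ 369.  -217.5  218.3] yaw_y -60.5 tilt [-0.001 -0.001] F [ 0.49  0.68 -0.27] tq [-0.01 -0.   -0.02] w 60.1 q6 0.5
```

View pics/m5.png

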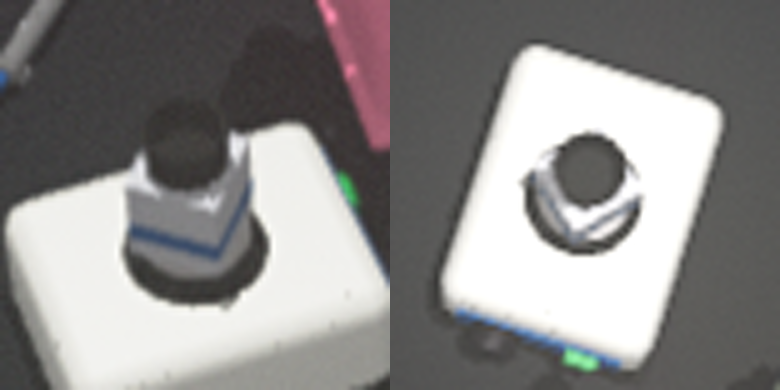

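The head stands upright and home on the flange in both views (scene crop (190,200), top crop (585,185)), and the gripper is clear. Handing in.

```bash
python3 -c "
from plant import bot
print(bot.sign_off())"
```

```text
the job is handed in; nothing more can be done
None
```

The cup head is clicked home on the white mixer's drive; it held a tug of about 3.4 N beyond its weight, was pressed home again and let go, and the job is handed in (no verdict was returned).

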